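# Brief a colleague on the next mend by pointing

### The job

Show your colleague the next mend by pointing, touching nothing at all: bring the fingertips just above (about two centimetres over the top of) first the long slim bone in the front row, which is to be mended, then the glue bottle to use, then the one empty card tray in which it is to dry, and stay over the middle of each for a second or two. Between them lift well clear and point at nothing else: do not dip low over the other bones, trays or vials. Finish still pointing at the empty tray.

Things in the scene. Friction and masses are not known exactly. Their poses are not given: they have to be found in the camera images.
- slim_bone: the long slim bone: brown, knobbly, 28 x 65 x 16 mm (x, y, z), lying alone on the table in the row nearest the robot, the only bone on the bare table more than twice as long as wide; origin at the centre of its underside, z up, y along its length. Fixed lumps of stone lie about the table too, one 50 mm across and 44 mm high between this row and the trays. Point at it first
- glue: the glue bottle: round white plastic bottle 45 mm across with a narrow nozzle, 121 mm tall to the nozzle's tip, standing to the left or the right of the trays; origin at the centre of its underside, z up. Point at it second, above the nozzle
- tray_empty: the empty card tray: open specimen tray of grey-green card, 70 x 95 mm, walls 22 mm high and 2 mm thick, floor 2 mm thick; one of three like trays in a row behind the bones, the only one with nothing in it; origin at the centre of its underside, z up, y along the long side. Point at it last
- tray_a: like tray with a stubby bone lying in it (bone's top 28 mm above the table); origin at the centre of its underside, z up. Leave alone
- tray_b: like tray with a stubby bone lying in it (bone's top 29 mm above the table); origin at the centre of its underside, z up. Leave alone
- bone_in_a: stubby brown bone, 47 x 61 x 26 mm, lying in tray_a; origin at the centre of its underside, z up
- bone_in_b: stubby brown bone, 50 x 53 x 27 mm, lying in tray_b; origin at the centre of its underside, z up
- stub_bone: stubby brown bone chip, 37 x 45 x 16 mm, on the table in the row nearest the robot; origin at the centre of its underside, z up. Leave alone
- tooth: brown fossil tooth, 20 x 27 x 20 mm, on the table in the row nearest the robot; origin at the centre of its underside, z up. Leave alone
- vial_side: small clear vial with a cap, 23 mm across, 58 mm tall, standing at the side of the trays opposite the glue bottle; origin at the centre of its underside, z up. Leave alone
- vial_back: small clear vial with a cap, 23 mm across, 58 mm tall, standing behind the trays; origin at the centre of its underside, z up. Leave alone
Not all that is in view belongs to the job. What is meant by the glue is not black or purple, and is the smaller of those in its own colour.

How it is judged:
By the outcome, as a careful person would: the job done as asked, in the order asked, and still so for the second after the job is handed in, with the robot touching nothing.
It also fails if it takes over 54 s, if anything falls off the work surface, if the arm or the gripper's body presses on something with over 40 N, if the wrist force passes 120 N, or if a joint passes its speed limit or range.

### The arm

A 7-joint arm with a two-finger parallel gripper is mounted at the origin on a cart in front of the work surface, level with it; the furniture and walls round the work are solid. World frame = base frame: x ahead of the robot, y to its left, z up, the work surface at z = 0. Lengths are in m, angles in rad, forces in N, time in s.
With the tool pointing down it reaches from about 0.425 to 0.95 m from the base axis. Payload 4.7 kg.
Tool frame: the origin (TCP) lies at the very end of the fingers, on their centre line; the grasp point (between the pads) lies 19 mm behind it; z points along the fingers, y is the line along which they close (so a half turn about z gives the same grasp; the last joint's range is limited). The gripper opens to 87 mm and grips with 3 to 60 N. Pads are 19 mm wide; open, the fingers measure 117 mm over their backs; the gripper's body (75 mm by 190 mm) begins 51 mm behind the grasp point.
Start: joints at [-1.324, 0.469, -0.049, 1.532, 0.024, 1.141, -0.082], TCP at [0.184, 0.65, 0.223] pointing down, gripper open.
Joint ranges: [-2.59, 2.59], [-0.33, 1.99], [-1.39, 1.29], [0.1, 2.45], [-1.04, 4.18], [0.21, 1.99], [-2.66, 2.66]. Speed limits (rad/s): [2.57, 2.57, 3.14, 3.14, 3.14, 3.14, 3.14].

### API

Orientations are given as a unit quaternion [x, y, z, w].
In Python, from workcell import * gives the robot as it stands.
- The arm moves only by the tool jog_arm, never from a script. Its argument "plan" is a list of rows, each a list of 5 numbers: the shift along the tool's x, y, z in m, then the turn about the tool's z in rad, then the opening, from -1 (shut) to 1 (fully open). A call has 1 to 8 rows; each row shifts and turns the commanded pose from where the row before left it, along the tool's axes as they then stand; what a row does not reach is not made up. A row lasts 1/10 s, in which the tool goes at most 50 mm and 8.59 degrees, less where a joint would pass 70% of its speed; a pose out of reach is approached as far as the arm can. A call is refused whole if a number of a shift passes 0.05 or a number of a turn 0.15, either way. A call with a gripper value outside its range is refused whole. The fingers move at their own pace and stop on an object; "newtons" is the grip in N (left out, the last holds). Time passes only in rows, so rows that do not move let the fingers close. It gives the time, the measured TCP pose, the force, the opening and the grip force at its end, in the units of the state.
- read_state(): the state, without advancing time (a new reading comes with each control period).
- snapshot(name): name is "scene" or "top" or "wrist"; returns (picture, depth): 400x640x3 uint8, red, green, blue; 400x640 float32, m along the optical axis (not along the pixel's ray), 0 where there is no reading.
- camera_params(name): a dict with "camera_matrix" (3x3 intrinsics, pixels), "distortion" ([k1, k2, p1, p2, k3] as OpenCV has them; the pictures are not rectified), "R" (3x3) and "t" (3): a world point X has camera coordinates R X + t; the wrist camera has in their place "mount" (4x4, takes a point from camera to tool coordinates, whose origin is the TCP and whose axes are the flange's). Camera axes: x right, y down, z forward; pixel columns grow to the right and rows downward; lengths in m; the calibration is good to about 2 mm. A picture is of the moment at which its call begins: read the wrist's pose just before it. camera_params takes no time and is no camera call.
- hand_in(): hands the job in; it is judged then, once.
The state is a dict: "clock": time; "joint_pos": joint angles; "qvel": joint speeds; "joint_torque": joint torques, N m; "tcp_pos": TCP position; "ee_rot": TCP orientation; "ft_force": force on the tool from outside, world axes, zero at the start; "ft_torque": the same for the moment, N m; "finger_gap": finger opening in m; "gripper_force": force on a finger pad.
Only numpy, scipy, OpenCV 4.12 (cv2) and the standard library are available. Lean on these libraries where they do the work, as an engineer would, in place of code of your own. Each camera call takes 0.05 s, during which the arm holds its last target. There are 200 camera calls.

## Working session

There is one attempt and no reset: what is moved stays moved. The work goes in short steps, Python scripts to look and compute and a tool call to move; the robot and the scene stay as the last step left them, time stands still between calls to the robot, and variables do not carry over. Pictures are saved under pics/ and viewed, at most 10 in all, crops included, and the job is handed in when it is done.

Besides the shell and the picture viewer there is one more tool, called after ">>>" by a JSON object that holds its "fn" and its "kwargs". jog_arm: Moves the arm, as the interface text tells. Its arguments: {"type":"object","properties":{"plan":{"type":"array"},"newtons":{"type":"number"}},"required":["plan"]}

```bash
mkdir -p pics
cat > h.py <<'E'
import numpy as np, cv2, json
from workcell import *
def cloud(name,d):
    c=camera_params(name);K=np.array(c["camera_matrix"]);D=np.array(c["distortion"],float)
    h,w=d.shape;u,v=np.meshgrid(np.arange(w),np.arange(h))
    p=cv2.undistortPoints(np.stack([u,v],-1).reshape(-1,1,2).astype(np.float64),K,D).reshape(h,w,2)
    P=np.dstack([p*d[...,None],d]);R=np.array(c["R"]);t=np.array(c["t"])
    X=(P-t)@R
    X[d==0]=np.nan
    return X
E
python3 - <<'E'
from h import *
for n in("top","scene"):
    p,d=snapshot(n);np.savez(n+".npz",p=p,d=d);cv2.imwrite(f"pics/{n}.png",p[...,::-1])
    c=camera_params(n);print(n,np.round(-np.array(c["R"]).T@np.array(c["t"]),3))
s=read_state();print(s["clock"],s["tcp_pos"],s["ee_rot"],s["finger_gap"])
E
```

```text
top [ 0.414 -0.013  1.117]
scene [-0.038 -0.529  1.009]
0.1 [0.18364012 0.64897252 0.22158438] [ 1.37465352e-01  9.90506157e-01 -9.04439294e-04 -1.13385143e-04] 0.08707850687643559
```

View pics/top.png

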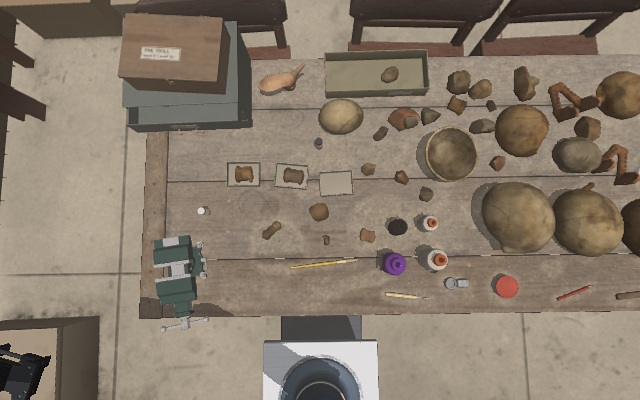

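View pics/scene.png

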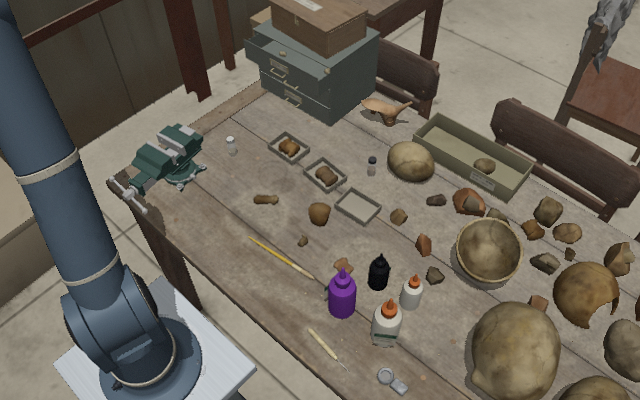

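The top view shows the robot at the bottom with x up and y left.

- **Slim bone candidates:** (272,230) is long and slim. The stub is at (367,235), the tooth at (326,240) and the stone at (319,212). I choose (272,230).
- **Glue candidates:** small white (429,222), large white (437,260), black (397,227), purple (395,264). I choose the small white one at (429,222).
- **Trays:** (243,174) and (292,176) hold bones, and (336,183) is empty.

Next I measure these and check one close crop.

Run:
```python
from h import *
z=np.load("top.npz");p,d=z["p"],z["d"];X=cloud("top",d)
def box(n,u0,v0,u1,v1,h0,h1=.3):
    S=X[v0:v1,u0:u1].reshape(-1,3);S=S[(S[:,2]>h0)&(S[:,2]<h1)]
    (c,wh,a)=cv2.minAreaRect(S[:,:2].astype(np.float32))
    print(n,len(S),"c",np.round(c,3),"wh",np.round(wh,3),round(a,1),"zmax",round(S[:,2].max(),3),"mean",np.round(S.mean(0),3), "top@",np.round(S[S[:,2].argmax()],3))
box("slim",258,217,287,245,.005)
box("stub",356,225,378,246,.005)
box("tooth",319,233,332,247,.005)
box("glueS",417,212,441,236,.02);box("glueS nozzle",417,212,441,236,.1)
box("glueL",424,245,452,275,.02);box("black",385,215,409,239,.02);box("purple",380,250,409,278,.02)
box("tray",316,167,358,198,.01)
box("trayB",272,160,311,191,.01);box("stone",307,202,331,222,.01)
box("vial",194,203,210,218,.01)
a=cv2.resize(p[150:285,190:460],None,fx=2.9,fy=2.9,interpolation=cv2.INTER_CUBIC)
cv2.imwrite("pics/crop.png",a[...,::-1])
c=camera_params("scene");K=np.array(c["camera_matrix"]);D=np.array(c["distortion"],float);R=np.array(c["R"]);t=np.array(c["t"])
# nozzle in the scene view
z=np.load("scene.npz");Y=cloud("scene",z["d"]);S=Y[270:312,396:428].reshape(-1,3);S=S[(S[:,2]>.09)&(S[:,2]<.2)]
print("scene nozzle",len(S),S.mean(0).round(3),S[:,2].max().round(3))
S=Y[185:225,330:385].reshape(-1,3);S=S[(S[:,2]>.01)];print("scene tray",cv2.minAreaRect(S[:,:2].astype(np.float32)))
S=Y[190:210,250:282].reshape(-1,3);S=S[(S[:,2]>.006)];print("scene slim",cv2.minAreaRect(S[:,:2].astype(np.float32)),S[:,2].max())
```

```text
slim 192 c [0.456 0.131] wh [0.069 0.079] 78.8 zmax 0.022 mean [0.464 0.134 0.013] top@ [0.451 0.142 0.022]
stub 174 c [ 0.445 -0.138] wh [0.057 0.038] 85.1 zmax 0.02 mean [ 0.444 -0.139  0.013] top@ [ 0.442 -0.155  0.02 ]
tooth 55 c [ 0.432 -0.017] wh [0.024 0.029] 7.3 zmax 0.022 mean [ 0.432 -0.023  0.014] top@ [ 0.441 -0.022  0.022]
glueS 272 c [ 0.474 -0.302] wh [0.043 0.041] 32.3 zmax 0.123 mean [ 0.473 -0.296  0.072] top@ [ 0.472 -0.305  0.123]
glueS nozzle 17 c [ 0.475 -0.302] wh [0.013 0.006] 10.4 zmax 0.123 mean [ 0.474 -0.303  0.11 ] top@ [ 0.472 -0.305  0.123]
glueL 473 c [ 0.378 -0.31 ] wh [0.056 0.057] 49.2 zmax 0.162 mean [ 0.377 -0.303  0.1  ] top@ [ 0.38  -0.311  0.162]
black 250 c [ 0.466 -0.22 ] wh [0.044 0.041] 7.9 zmax 0.121 mean [ 0.465 -0.216  0.075] top@ [ 0.466 -0.223  0.121]
purple 484 c [ 0.368 -0.199] wh [0.056 0.057] 82.4 zmax 0.165 mean [ 0.369 -0.193  0.099] top@ [ 0.367 -0.202  0.165]
tray 120 c [ 0.597 -0.054] wh [0.07  0.095] 3.0 zmax 0.027 mean [ 0.599 -0.058  0.02 ] top@ [ 0.622 -0.1    0.027]
trayB 410 c [0.62  0.076] wh [0.095 0.071] 83.8 zmax 0.033 mean [0.619 0.073 0.023] top@ [0.627 0.086 0.033]
stone 290 c [ 0.512 -0.003] wh [0.049 0.052] 17.8 zmax 0.048 mean [ 0.511 -0.004  0.038] top@ [ 0.512 -0.001  0.048]
vial 88 c [0.517 0.32 ] wh [0.022 0.02 ] 7.3 zmax 0.062 mean [0.516 0.318 0.047] top@ [0.515 0.317 0.062]
scene nozzle 124 [ 0.455 -0.309  0.1  ] 0.125
scene tray ((0.5890507102012634, -0.04166846722364426), (0.1007816269993782, 0.1381138563156128), 23.557361602783203)
scene slim ((0.4589954614639282, 0.1336430013179779), (0.02643534727394581, 0.06143275275826454), 41.17276382446289) 0.018437015394837417
```

View pics/crop.png

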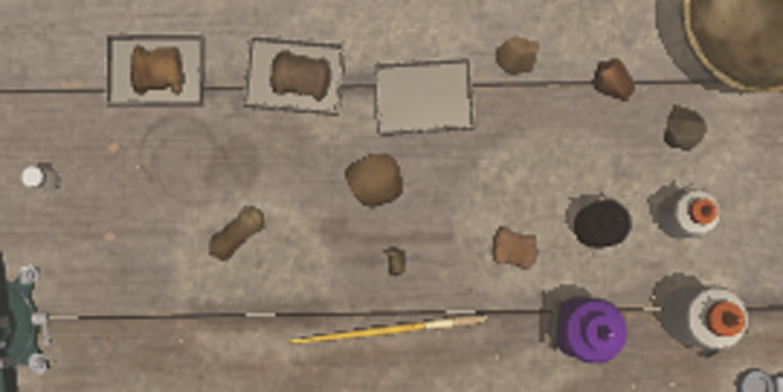

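The crop confirms it: slim bone at crop (237,232), small white bottle with an orange nozzle at (705,211), and the empty tray at (424,97). Now I check clearances (vise) and refine with rays.

Run:
```python
from h import *
z=np.load("top.npz");X=cloud("top",z["d"])
S=X[225:335,145:215].reshape(-1,3);S=S[(S[:,2]>.03)];print("vise",np.nanmin(S,0).round(3),np.nanmax(S,0).round(3))
c=camera_params("top");K=np.array(c["camera_matrix"]);D=np.array(c["distortion"],float);R=np.array(c["R"]);t=np.array(c["t"])
p=z["p"];hsv=cv2.cvtColor(p,cv2.COLOR_RGB2HSV)
def ray(u,v,h):
    q=cv2.undistortPoints(np.array([[[u,v]]],float),K,D)[0,0];r=R.T@np.r_[q,1];o=-R.T@t;return (o+r*(h-o[2])/r[2]).round(3)
W=np.zeros(p.shape[:2],bool);W[218:244,258:286]=1
m=(W&(np.nan_to_num(X[...,2])>.009)).astype(np.uint8)
n,l,st,ce=cv2.connectedComponentsWithStats(m);k=1+st[1:,4].argmax();v,u=np.where(l==k)
r=cv2.minAreaRect(np.c_[u,v].astype(np.float32));print("slim px",r,ray(*r[0],.008))
print("tray",ray(336.2,183.5,.022))
o=(hsv[...,0]<14)&(hsv[...,1]>150);o[:,:417]=0;o[:,441:]=0;o[:212]=0;o[236:]=0
v,u=np.where(o);print("orange",len(u),u.mean(),v.mean(),ray(u.mean(),v.mean(),.105))
```

```text
vise [0.205 0.299 0.03 ] [0.449 0.429 0.129]
slim px ((271.42987060546875, 229.97288513183594), (8.610211372375488, 21.92913246154785), 47.72631072998047) [0.463 0.134 0.008]
tray [ 0.593 -0.054  0.022]
orange 38 431.92105263157896 222.6578947368421 [ 0.472 -0.299  0.105]
```

>>> {"fn": "jog_arm", "kwargs": {"plan": [[0, 0, -0.04, -0.14, -1], [0, 0, -0.04, -0.136, -1], [0, 0, -0.03, 0, -1], [0, 0, 0, 0, -1]]}}

```text
clock: 0.5
tcp_pos: [0.1842, 0.6515, 0.3379]
ee_rot: [0.0, 1.0, 0.005, 0.001]
ft_force: [0.4, -0.2, -0.7]
finger_gap: 0.0629
gripper_force: 0.0
```

>>> {"fn": "jog_arm", "kwargs": {"plan": [[-0.023, -0.043, 0, 0, -1], [-0.023, -0.043, 0, 0, -1], [-0.023, -0.043, 0, 0, -1], [-0.023, -0.043, 0, 0, -1], [-0.023, -0.043, 0, 0, -1], [-0.023, -0.043, 0, 0, -1], [-0.023, -0.043, 0, 0, -1], [-0.023, -0.043, 0, 0, -1]]}}

```text
clock: 1.3
tcp_pos: [0.3681, 0.3032, 0.3316]
ee_rot: [-0.0, 1.0, -0.0, -0.0]
ft_force: [1.0, 0.7, 0.7]
finger_gap: 0.0025
gripper_force: 0.0
```

>>> {"fn": "jog_arm", "kwargs": {"plan": [[-0.023, -0.043, 0, 0, -1], [-0.023, -0.043, 0, 0, -1], [-0.023, -0.043, 0, 0, -1], [-0.023, -0.043, 0, 0, -1], [0, 0, 0, 0, -1], [0, 0, 0, 0, -1]]}}

```text
clock: 1.9
tcp_pos: [0.4597, 0.1325, 0.3317]
ee_rot: [0.001, 1.0, -0.0, -0.001]
ft_force: [0.5, 0.6, -0.5]
finger_gap: 0.0007
gripper_force: 0.0
```

>>> {"fn": "jog_arm", "kwargs": {"plan": [[-0.002, 0.001, 0.045, 0, -1], [0, 0, 0.045, 0, -1], [0, 0, 0.045, 0, -1], [0, 0, 0.045, 0, -1], [0, 0, 0.045, 0, -1], [0, 0, 0.03, 0, -1], [0, 0, 0.02, 0, -1], [0, 0, 0.01, 0, -1]]}}

```text
clock: 2.7
tcp_pos: [0.4596, 0.1358, 0.0452]
ee_rot: [-0.002, 1.0, -0.0, -0.002]
ft_force: [0.3, 0.5, 1.0]
finger_gap: 0.0002
gripper_force: 0.0
```

>>> {"fn": "jog_arm", "kwargs": {"plan": [[0, 0, 0, 0, -1], [0, 0, 0, 0, -1]]}}

```text
clock: 2.9
tcp_pos: [0.4622, 0.1354, 0.0481]
ee_rot: [-0.001, 1.0, 0.0, 0.0]
ft_force: [0.3, 0.3, -0.0]
finger_gap: 0.0007
gripper_force: 0.0
```

>>> {"fn": "jog_arm", "kwargs": {"plan": [[0, -0.001, 0.01, 0, -1], [0, 0, 0, 0, -1], [0, 0, 0, 0, -1], [0, 0, 0, 0, -1]]}}

```text
clock: 3.3
tcp_pos: [0.4621, 0.1336, 0.0379]
ee_rot: [-0.0, 1.0, 0.0, 0.0]
ft_force: [-0.0, -1.0, 0.1]
finger_gap: 0.0005
gripper_force: 0.0
```

Run:
```python
from h import *
P=np.array([read_state()["tcp_pos"] for _ in range(5)]);print(P.mean(0).round(4),read_state()["clock"])
p,d=snapshot("scene");a=cv2.resize(p[130:270,170:370],None,fx=4,fy=4);cv2.imwrite("pics/s1.png",a[...,::-1])
```

```text
[0.4621 0.1336 0.0379] 3.3
```

View pics/s1.png

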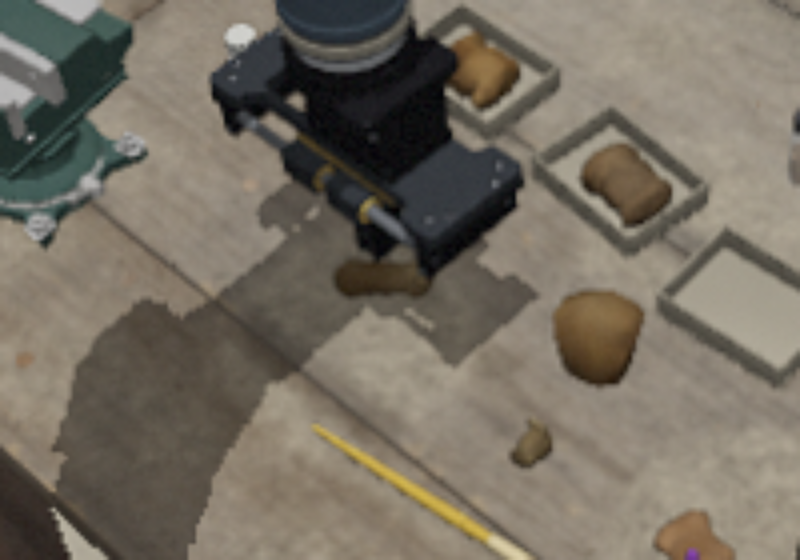

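The picture shows the closed fingertips over the middle of the slim bone at crop (382,275), clear of the vise and trays. I hold here, then lift.

>>> {"fn": "jog_arm", "kwargs": {"plan": [[0, 0, 0, 0, -1], [0, 0, 0, 0, -1], [0, 0, 0, 0, -1], [0, 0, 0, 0, -1], [0, 0, 0, 0, -1], [0, 0, 0, 0, -1], [0, 0, 0, 0, -1], [0, 0, 0, 0, -1]]}}

```text
clock: 4.15
tcp_pos: [0.4619, 0.1336, 0.0375]
ee_rot: [-0.0, 1.0, 0.0, -0.0]
ft_force: [0.2, -0.3, 0.3]
finger_gap: 0.0002
gripper_force: 0.0
```

>>> {"fn": "jog_arm", "kwargs": {"plan": [[0, 0, 0, 0, -1], [0, 0, 0, 0, -1], [0, 0, 0, 0, -1], [0, 0, 0, 0, -1], [0, 0, 0, 0, -1], [0, 0, 0, 0, -1]]}}

```text
clock: 4.75
tcp_pos: [0.4619, 0.1336, 0.0375]
ee_rot: [-0.0, 1.0, 0.0, -0.0]
ft_force: [-0.5, 0.5, 0.8]
finger_gap: 0.0
gripper_force: 0.0
```

>>> {"fn": "jog_arm", "kwargs": {"plan": [[0, 0, -0.03, 0, -1], [0, 0, -0.045, 0, -1], [0, 0, -0.045, 0, -1], [0, 0, -0.045, 0, -1], [0, 0, -0.045, 0, -1], [0, 0, -0.045, 0, -1], [0, 0, -0.035, 0, -1], [0, 0, 0, 0, -1]]}}

```text
clock: 5.55
tcp_pos: [0.4644, 0.1343, 0.3328]
ee_rot: [-0.0, 1.0, 0.002, 0.005]
ft_force: [0.5, -0.3, -0.2]
finger_gap: 0.0006
gripper_force: 0.0
```

>>> {"fn": "jog_arm", "kwargs": {"plan": [[-0.001, -0.03, 0, 0, -1], [-0.001, -0.044, 0, 0, -1], [-0.001, -0.044, 0, 0, -1], [-0.001, -0.044, 0, 0, -1], [-0.001, -0.044, 0, 0, -1], [-0.001, -0.044, 0, 0, -1], [-0.001, -0.044, 0, 0, -1], [-0.001, -0.044, 0, 0, -1]]}}

```text
clock: 6.35
tcp_pos: [0.4692, -0.2059, 0.3267]
ee_rot: [-0.0, 1.0, 0.0, -0.0]
ft_force: [0.8, 0.5, -0.0]
finger_gap: 0.0007
gripper_force: 0.0
```

>>> {"fn": "jog_arm", "kwargs": {"plan": [[-0.001, -0.044, 0, 0, -1], [-0.001, -0.034, 0, 0, -1], [0, -0.02, 0, 0, -1], [0, 0, 0, 0, -1], [0, 0, 0, 0, -1], [0, 0, 0, 0, -1]]}}

```text
clock: 6.95
tcp_pos: [0.4723, -0.3007, 0.327]
ee_rot: [-0.001, 1.0, 0.001, -0.0]
ft_force: [-0.6, -0.5, -0.8]
finger_gap: 0.0006
gripper_force: 0.0
```

>>> {"fn": "jog_arm", "kwargs": {"plan": [[0, -0.001, 0.04, 0, -1], [0, 0, 0.045, 0, -1], [0, 0, 0.04, 0, -1], [0, 0, 0.03, 0, -1], [0, 0, 0.015, 0, -1], [0, 0, 0, 0, -1], [0, 0, 0, 0, -1], [0, 0, 0, 0, -1]]}}

```text
clock: 7.75
tcp_pos: [0.4732, -0.304, 0.1594]
ee_rot: [-0.0, 1.0, -0.001, 0.002]
ft_force: [0.0, -0.3, -0.7]
finger_gap: 0.0005
gripper_force: 0.0
```

>>> {"fn": "jog_arm", "kwargs": {"plan": [[0, 0.001, 0.01, 0, -1], [0, 0, 0.007, 0, -1], [0, 0, 0, 0, -1], [0, 0, 0, 0, -1], [0, 0, 0, 0, -1]]}}

```text
clock: 8.25
tcp_pos: [0.472, -0.3026, 0.1406]
ee_rot: [-0.0, 1.0, -0.0, 0.0]
ft_force: [-0.1, -0.5, 0.1]
finger_gap: 0.0006
gripper_force: 0.0
```

Run:
```python
from h import *
p,d=snapshot("scene");a=cv2.resize(p[190:350,310:470],None,fx=3.7,fy=3.7);cv2.imwrite("pics/s2.png",a[...,::-1])
```

```text
(no output)
```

View pics/s2.png

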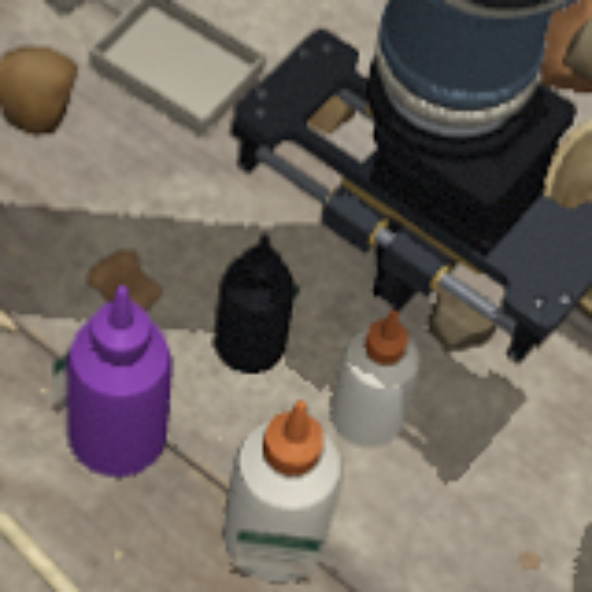

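The picture shows the fingertips near (393,300), just above the small white bottle's nozzle at (395,312). I check the gap by projecting.

Run:
```python
from h import *
c=camera_params("scene");K=np.array(c["camera_matrix"]);D=np.array(c["distortion"],float);R=np.array(c["R"]);t=np.array(c["t"])
T=np.array(read_state()["tcp_pos"]);
Q=np.array([T,T+[-.0095,-.01,0],T+[.0095,-.01,0],[.473,-.302,.121],[.473,-.302,.0]])
q=cv2.projectPoints(Q,cv2.Rodrigues(R)[0],t,K,D)[0][:,0];print(((q-[310,190])*3.7).round(0))
```

```text
[[397. 285.]
 [402. 308.]
 [422. 285.]
 [392. 303.]
 [364. 408.]]
```

Run:
```python
from h import *
c=camera_params("scene");K=np.array(c["camera_matrix"]);D=np.array(c["distortion"],float);R=np.array(c["R"]);t=np.array(c["t"])
a=np.linspace(0,6.28,60)
def pr(Q): return (cv2.projectPoints(np.array(Q,float),cv2.Rodrigues(R)[0],t,K,D)[0][:,0]-[310,190])*3.7
for z in(0,.06):
    q=pr(np.c_[.473+.0225*np.cos(a),-.302+.0225*np.sin(a),0*a+z]);print(z,q.min(0).round(),q.max(0).round())
print(pr([[.473,-.302,.101],[.466,-.305,.101]]).round())
z=np.load("scene.npz");Y=cloud("scene",z["d"]);S=Y[270:312,396:428].reshape(-1,3);hs=cv2.cvtColor(z["p"],cv2.COLOR_RGB2HSV)[270:312,396:428].reshape(-1,3)
o=(hs[:,0]<14)&(hs[:,1]>150)
for lo,hi in((.085,.1),(.1,.112),(.112,.14)):
    k=o&(S[:,2]>lo)&(S[:,2]<hi);print(lo,k.sum(),np.median(S[k],0).round(3))
v,u=np.where(o.reshape(42,32));print("orange rows",v.min()+270,v.max()+270,"tip px",u[v==v.min()].mean()+396, "crop",((u[v==v.min()].mean()+396.5-310)*3.7,(v.min()+270-190)*3.7))
```

```text
0 [326. 375.] [402. 442.]
0.06 [338. 324.] [417. 394.]
[[387. 321.]
 [384. 333.]]
0.085 82 [ 0.465 -0.308  0.093]
0.1 14 [ 0.469 -0.307  0.107]
0.112 11 [ 0.467 -0.308  0.117]
orange rows 274 311 tip px 416.0 crop (np.float64(394.05), np.float64(310.8))
```

>>> {"fn": "jog_arm", "kwargs": {"plan": [[0.001, -0.002, 0, 0, -1], [0, 0, 0, 0, -1], [0, 0, 0, 0, -1], [0, 0, 0, 0, -1], [0, 0, 0, 0, -1], [0, 0, 0, 0, -1], [0, 0, 0, 0, -1], [0, 0, 0, 0, -1]]}}

```text
clock: 9.1
tcp_pos: [0.471, -0.3044, 0.1405]
ee_rot: [-0.0, 1.0, 0.0, -0.0]
ft_force: [-0.3, -0.6, -0.5]
finger_gap: 0.0009
gripper_force: 0.0
```

>>> {"fn": "jog_arm", "kwargs": {"plan": [[0, 0, 0, 0, -1], [0, 0, 0, 0, -1], [0, 0, 0, 0, -1], [0, 0, 0, 0, -1], [0, 0, 0, 0, -1], [0, 0, 0, 0, -1], [0, 0, 0, 0, -1], [0, 0, 0, 0, -1]]}}

```text
clock: 9.9
tcp_pos: [0.471, -0.3044, 0.1405]
ee_rot: [-0.0, 1.0, 0.0, 0.0]
ft_force: [0.1, 0.1, -0.0]
finger_gap: 0.0002
gripper_force: 0.0
```

>>> {"fn": "jog_arm", "kwargs": {"plan": [[0, 0, -0.03, 0, -1], [0, 0, -0.045, 0, -1], [0, 0, -0.045, 0, -1], [0, 0, -0.045, 0, -1], [0, 0, -0.025, 0, -1], [0, 0, 0, 0, -1], [0, 0, 0, 0, -1]]}}

```text
clock: 10.6
tcp_pos: [0.4709, -0.3043, 0.3305]
ee_rot: [-0.0, 1.0, 0.0, 0.0]
ft_force: [-0.1, 0.2, -1.0]
finger_gap: 0.0003
gripper_force: 0.0
```

>>> {"fn": "jog_arm", "kwargs": {"plan": [[-0.015, 0.03, 0, 0, -1], [-0.018, 0.036, 0, 0, -1], [-0.018, 0.036, 0, 0, -1], [-0.018, 0.036, 0, 0, -1], [-0.018, 0.036, 0, 0, -1], [-0.018, 0.036, 0, 0, -1], [-0.015, 0.03, 0, 0, -1], [-0.005, 0.01, 0, 0, -1]]}}

```text
clock: 11.4
tcp_pos: [0.5965, -0.0492, 0.3277]
ee_rot: [-0.003, 1.0, 0.001, -0.002]
ft_force: [-0.9, 0.6, 0.3]
finger_gap: 0.0006
gripper_force: 0.0
```

>>> {"fn": "jog_arm", "kwargs": {"plan": [[0, 0, 0, 0, -1], [0, 0, 0, 0, -1], [0, 0, 0, 0, -1]]}}

```text
clock: 11.7
tcp_pos: [0.595, -0.057, 0.3304]
ee_rot: [0.002, 1.0, -0.0, -0.0]
ft_force: [-0.6, 0.7, -0.1]
finger_gap: 0.0005
gripper_force: 0.0
```

>>> {"fn": "jog_arm", "kwargs": {"plan": [[0, 0.002, 0.045, 0, -1], [0, 0, 0.045, 0, -1], [0, 0, 0.045, 0, -1], [0, 0, 0.045, 0, -1], [0, 0, 0.045, 0, -1], [0, 0, 0.03, 0, -1], [0, 0, 0.02, 0, -1], [0, 0, 0, 0, -1]]}}

```text
clock: 12.5
tcp_pos: [0.5932, -0.0539, 0.053]
ee_rot: [0.001, 1.0, -0.0, -0.003]
ft_force: [-0.1, -0.6, -0.5]
finger_gap: 0.0002
gripper_force: 0.0
```

>>> {"fn": "jog_arm", "kwargs": {"plan": [[0, 0, 0, 0, -1], [0, 0, 0, 0, -1], [0, 0, 0, 0, -1]]}}

```text
clock: 12.8
tcp_pos: [0.597, -0.0528, 0.0572]
ee_rot: [0.0, 1.0, 0.0, 0.002]
ft_force: [0.1, -0.6, 0.1]
finger_gap: 0.0005
gripper_force: 0.0
```

>>> {"fn": "jog_arm", "kwargs": {"plan": [[0, -0.001, 0.01, 0, -1], [0, 0, 0.005, 0, -1], [0, 0, 0, 0, -1], [0, 0, 0, 0, -1], [0, 0, 0, 0, -1], [0, 0, 0, 0, -1], [0, 0, 0, 0, -1], [0, 0, 0, 0, -1]]}}

```text
clock: 13.6
tcp_pos: [0.596, -0.0534, 0.0406]
ee_rot: [-0.0, 1.0, 0.0, 0.0]
ft_force: [0.0, -0.4, -0.8]
finger_gap: 0.0005
gripper_force: 0.0
```

Run:
```python
from h import *
p,d=snapshot("scene");a=cv2.resize(p[130:330,230:460],None,fx=3,fy=3);cv2.imwrite("pics/s3.png",a[...,::-1])
```

```text
(no output)
```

View pics/s3.png

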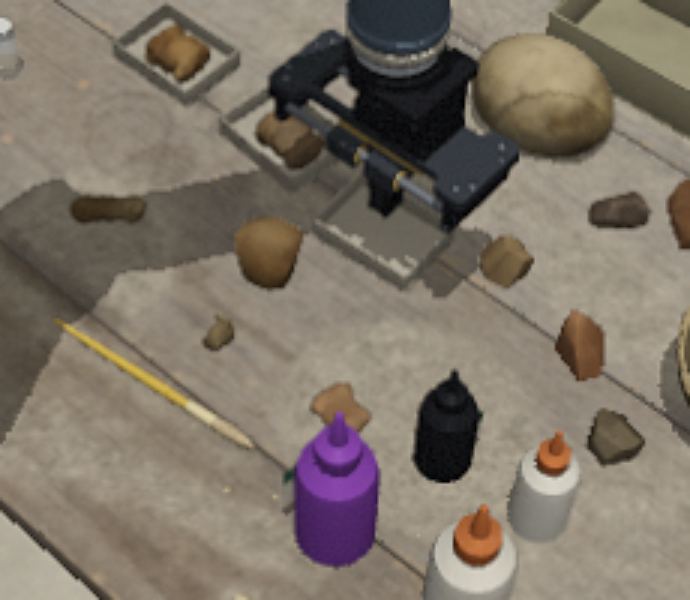

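The fingertips, at crop (382,210), are over the middle of the empty tray, and nothing has been disturbed. I hold another 1.6 s, then hand in.

>>> {"fn": "jog_arm", "kwargs": {"plan": [[0, 0, 0, 0, -1], [0, 0, 0, 0, -1], [0, 0, 0, 0, -1], [0, 0, 0, 0, -1], [0, 0, 0, 0, -1], [0, 0, 0, 0, -1], [0, 0, 0, 0, -1], [0, 0, 0, 0, -1]]}}

```text
clock: 14.45
tcp_pos: [0.5959, -0.0534, 0.0405]
ee_rot: [-0.0, 1.0, 0.0, -0.0]
ft_force: [-0.7, -0.1, -0.3]
finger_gap: 0.0007
gripper_force: 0.0
```

>>> {"fn": "jog_arm", "kwargs": {"plan": [[0, 0, 0, 0, -1], [0, 0, 0, 0, -1], [0, 0, 0, 0, -1], [0, 0, 0, 0, -1], [0, 0, 0, 0, -1], [0, 0, 0, 0, -1], [0, 0, 0, 0, -1], [0, 0, 0, 0, -1]]}}

```text
clock: 15.25
tcp_pos: [0.5959, -0.0534, 0.0405]
ee_rot: [-0.0, 1.0, 0.0, 0.0]
ft_force: [0.6, -0.9, -0.1]
finger_gap: 0.0006
gripper_force: 0.0
```

```bash
python3 -c "
from workcell import *
print(hand_in())"
```

```text
the job is handed in; nothing more can be done
None
```

I pointed at the slim bone, then the small white glue bottle, then the empty tray, about 2 cm above each for around two seconds, without touching anything, and handed the job in at about 15 s while still over the tray; no verdict was returned.

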